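Draw a finished salve tin out of the setting batch and pack it

TASK

The small lidded tin is finished, but it stands hemmed in by three open tins of salve that must go on setting undisturbed where they are. With a light fingertip on its lid (about half a kilo of pressure, never more than a kilo and a half, or the lid dents) draw it straight out across the marble, away from the back tin, until there is 25 mm of room for fingers all round it. Then pick it up and seat it gently, flat and fully home, in the empty well of the order tray, beside the two tins already packed, which stay as they are.

Things in the scene. Friction and masses are not known exactly. Their poses are not given: they have to be found in the camera images.
- lidded_tin: The tin to move: closed round brass-coloured tin with a paper label on its flat lid, 55 mm diameter, a good 20 mm high, 40 to 85 g, loose. Origin at the centre of its underside, z up. At the start it touches all three poured tins, so no finger fits beside it. A fingertip grips the lid better than the tin grips the marble. Tin and lid themselves are stiff: press by feel.
- poured_left: Open brushed-steel tin of setting salve, 67 mm diameter, 44 mm high, about 0.2 kg, loose on the slab; stands at one side (+y side in the slab's frame) of the lidded tin, centre 61 mm from its centre. Origin at the centre of its underside.
- poured_right: The same kind of open tin, at the other side of the lidded tin, as its mirror image. Origin at the centre of its underside.
- poured_back: The same kind of open tin, straight behind the lidded tin, centre 61 mm from its centre. Origin at the centre of its underside. The line from this tin's centre through the lidded tin's centre is the way out, midway between the two side tins.
- slab: Marble slab 280 mm (x) by 240 mm (y), 14 mm thick, on a sponge-rubber mat 6 mm thick that is fixed to the table and yields about 1 mm for each 12 N of extra load; the top face is 16 to 20 mm above the table. Origin at the centre of the slab's underside, z up; its bare part is on its -x side (toward the robot), 100 mm or more before the lidded tin. Stands left or right of the tray.
- tray: Dark hardwood order tray 92 mm (x) by 246 mm (y), 20 mm thick, on a felt pad (4 mm, yields 1 mm per 12 N) that holds it in place, with three round wells in a row along its y axis, 74 mm apart: 57 mm diameter at the sides, 10 mm deep, with a small chamfer at the mouth. Origin at the centre of its underside, z up. A seated tin stands proud of the tray's top by about half its height. A brass bow handle at each end.
- well2 (a point): Centre of the FLOOR of the empty well, the one at the tray's +y end: 10 mm below the tray's top face, 14 mm above the table; axes as the tray's. The lidded tin's origin lies here when it is fully home.
- packed_a: A closed salve tin like the one to move, already seated in the well at the tray's -y end; loose. Origin at the centre of its underside.
- packed_b: Another such tin, seated in the middle well; loose. Origin at the centre of its underside.
There are look-alikes about, which are no part of the job. What is shaped like the lidded_tin but red or turquoise is not meant.

How it is judged:
By the outcome, as a careful person would: the job done as asked, in the order asked, and still so for the second after the job is handed in, with the robot touching nothing.
It also fails if it takes over 64 s, if anything falls off the work surface, if the arm or the gripper's body presses on something with over 40 N, if the wrist force passes 120 N, or if a joint passes its speed limit or range.

ROBOT

A 7-joint arm with a two-finger parallel gripper is mounted at the origin on a cart in front of the work surface, level with it; the furniture and walls round the work are solid. World frame = base frame: x ahead of the robot, y to its left, z up, the work surface at z = 0. Lengths are in m, angles in rad, forces in N, time in s.
With the tool pointing down it reaches from about 0.4 to 0.85 m from the base axis. Payload 10.4 kg.
Tool frame: the origin (TCP) lies at the very end of the fingers, on their centre line; the grasp point (between the pads) lies 19 mm behind it; z points along the fingers, y is the line along which they close (so a half turn about z gives the same grasp; the last joint's range is limited). The gripper opens to 87 mm and grips with 3 to 60 N. Pads are 19 mm wide; open, the fingers measure 117 mm over their backs; the gripper's body (75 mm by 190 mm) begins 51 mm behind the grasp point.
Start: joints at [1.321, 0.332, -0.065, 1.46, 0.022, 1.35, -0.088], TCP at [0.141, -0.609, 0.223] pointing down, gripper open.
Joint ranges: [-2.6, 2.6], [-0.5, 2.12], [-1.47, 1.34], [0.16, 2.42], [-1.27, 4.41], [0.06, 2.06], [-2.6, 2.6]. Speed limits (rad/s): [2.22, 2.22, 2.79, 2.79, 3.14, 3.14, 3.14].

INTERFACE

Orientations are given as a unit quaternion [x, y, z, w].
In Python, from bench import * gives the robot as it stands.
- The arm moves only by the tool step_arm, never from a script. Its arguments are lists of equal length, an entry for each row: "delta_pos": the shift along the world's x, y, z in units of 25 mm (1.0 is 25 mm), a list of three; "turn": the turn about the world's z in units of 0.12 rad (1.0 is 0.12 rad). In form: {"delta_pos": [[tx, ty, tz], ...], "turn": [turn, ...]}. A call has 1 to 12 rows; each row shifts and turns the commanded pose from where the row before left it; what a row does not reach is not made up. A row lasts 1/10 s, in which the tool goes at most 50 mm and 8.59 degrees, less where a joint would pass 70% of its speed; a pose out of reach is approached as far as the arm can. A call with a number of a shift or a turn outside -1 to 1 is refused whole. A call with a gripper value outside its range is refused whole. "grip" is the closure, from 0 (fully open) to 1 (shut), set as the call begins (left out, the last holds). The fingers move at their own pace and stop on an object; "newtons" is the grip in N (left out, the last holds). Time passes only in rows, so rows that do not move let the fingers close. It gives the time, the measured TCP pose, the force, the opening and the grip force at its end, in the units of the state.
- read_state(): the state, without advancing time (a new reading comes with each control period).
- camera(name): name is "scene" or "top" or "wrist"; returns a dict with "image" (480x640x3 uint8, red, green, blue), "z_map" (480x640 float32, m along the optical axis (not along the pixel's ray), 0 where there is no reading), "mtx" (3x3 intrinsics, pixels), "view" (4x4, takes a point from world to camera coordinates). Camera axes: x right, y up, looking along -z (the intrinsics and any distortion apply to the point x, -y, -z); pixel columns grow to the right and rows downward; lengths in m; the calibration is good to about 2 mm. A picture is of the moment at which its call begins.
- close_job(): hands the job in; it is judged then, once.
The state is a dict: "time": time; "joint_positions": joint angles; "joint_vel": joint speeds; "joint_torque": joint torques, N m; "ee_pos": TCP position; "eef_rot": TCP orientation; "ft_force": force on the tool from outside, world axes, zero at the start; "torque": the same for the moment, N m; "width": finger opening in m; "grip_force": force on a finger pad.
Only numpy, scipy, OpenCV 4.12 (cv2) and the standard library are available. Lean on these libraries where they do the work, as an engineer would, in place of code of your own. Each camera call takes 0.05 s, during which the arm holds its last target. There are 200 camera calls.

## Working session

There is one attempt and no reset: what is moved stays moved. The work goes in short steps, Python scripts to look and compute and a tool call to move; the robot and the scene stay as the last step left them, time stands still between calls to the robot, and variables do not carry over. Pictures are saved under pics/ and viewed, at most 13 in all, crops included, and the job is handed in when it is done.

Besides the shell and the picture viewer there is one more tool, called as name(argument=value, ...), one argument or row to a line, values as JSON. step_arm: Moves the arm, as the interface text tells. Shifts and turns lie within -1 to 1; 1 stands for 25 mm of shift or 0.12 rad of turn. Its arguments: {"type":"object","properties":{"delta_pos":{"type":"array"},"turn":{"type":"array"},"grip":{"type":"number"},"newtons":{"type":"number"}},"required":["delta_pos","turn"]}

```bash
mkdir -p pics; ls
python3 - <<'E'
from bench import *
import numpy as np,cv2,pickle
d={n:camera(n) for n in("scene","top","wrist")}
pickle.dump(d,open('c0.pkl','wb'))
for n in("scene","top"):
    cv2.imwrite(f'pics/{n}0.png',d[n]["image"][:,:,::-1]); print(n,d[n]["mtx"].round(1).tolist(),d[n]["view"].round(3).tolist(),[k for k in d[n]])
s=read_state();print({k:np.round(v,3).tolist() for k,v in s.items()})
E
```

```text
pics
scene [[513.5, 0.0, 316.0], [0.0, 513.5, 243.4], [0.0, 0.0, 1.0]] [[-0.68, -0.734, 0.006, 0.315], [0.568, -0.521, 0.637, -0.352], [-0.464, 0.436, 0.771, -1.065], [0.0, 0.0, 0.0, 1.0]] ['image', 'z_map', 'mtx', 'view']
top [[529.5, 0.0, 318.4], [0.0, 529.5, 246.0], [0.0, 0.0, 1.0]] [[-0.027, -1.0, 0.006, -0.051], [0.986, -0.025, 0.166, -0.492], [-0.166, 0.011, 0.986, -1.211], [0.0, 0.0, 0.0, 1.0]] ['image', 'z_map', 'mtx', 'view']
{'time': 0.15, 'joint_positions': [1.321, 0.333, -0.065, 1.461, 0.022, 1.35, -0.088], 'joint_vel': [0.001, -0.003, -0.002, -0.003, -0.001, 0.001, -0.0], 'joint_torque': [0.001, -62.363, 0.025, -39.014, -0.061, 0.037, 0.0], 'ee_pos': [0.141, -0.609, 0.222], 'eef_rot': [0.994, 0.113, -0.0, -0.001], 'ft_force': [0.818, 0.082, 0.584], 'torque': [0.016, -0.01, 0.05], 'grip_force': 0.0, 'width': 0.087}
```

View pics/top0.png

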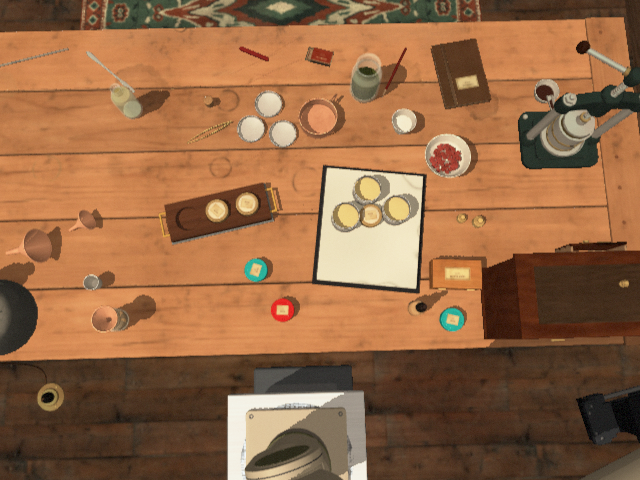

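View pics/scene0.png

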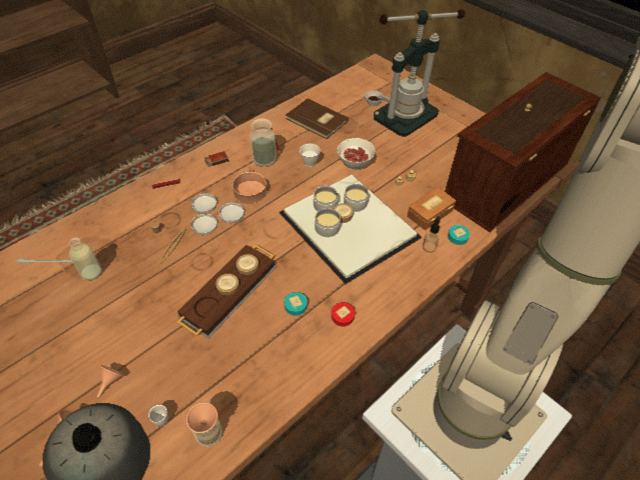

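The top view shows these candidates for the tin:
- **Lidded tin on the slab:** (371,215), among poured tins at (346,216), (370,188) and (397,209).
- **Packed tins:** (217,210) and (247,204). The empty well is at (188,217).
- **Look-alikes:** turquoise at (256,270) and (452,319), red at (282,310).

I choose (371,215): brass-coloured, with a label, and hemmed in by the three poured tins. Next I check it in a close crop and measure.

```bash
cat > h.py <<'E'
import numpy as np,cv2
def pts(c):
    K=c["mtx"];z=c["z_map"].astype(float);v,u=np.mgrid[:480,:640]
    P=np.stack([(u-K[0,2])/K[0,0]*z,-(v-K[1,2])/K[1,1]*z,-z],-1)
    V=c["view"];W=(P-V[:3,3])@V[:3,:3]; W[z==0]=np.nan; return W
def ray(c,uv,h):
    K=c["mtx"];V=c["view"];uv=np.atleast_2d(np.array(uv,float))
    d=np.c_[(uv[:,0]-K[0,2])/K[0,0],-(uv[:,1]-K[1,2])/K[1,1],-np.ones(len(uv))]@V[:3,:3]
    o=-V[:3,:3].T@V[:3,3]; return o+d*((h-o[2])/d[:,2])[:,None]
def proj(c,p):
    V=c["view"];K=c["mtx"];q=np.atleast_2d(p)@V[:3,:3].T+V[:3,3]
    return np.c_[K[0,0]*q[:,0]/-q[:,2]+K[0,2],K[1,1]*-q[:,1]/-q[:,2]+K[1,2]]
def circ(xy):
    A=np.c_[2*xy,np.ones(len(xy))];s=np.linalg.lstsq(A,(xy**2).sum(1),rcond=None)[0]
    return s[:2],np.sqrt(s[2]+s[:2]@s[:2])
E
python3 - <<'E'
from h import *
import pickle
d=pickle.load(open('c0.pkl','rb'))
for n in("top","scene"):
    c=d[n];W=pts(c);H=W[...,2]
    print(n)
    for nm,p in(dict(lid=(371,215),L=(346,216),B=(370,188),R=(397,209),pa=(247,204),pb=(217,210),well=(188,217),slab=(370,260),table=(300,250)) if n=="top" else dict(lid=(345,213),L=(328,222),B=(326,197),R=(356,195),pa=(247,265),pb=(228,284),well=(205,308),slab=(360,250))).items():
        print(nm,W[p[1],p[0]].round(4))
    # tops by height band
    X,Y=W[...,0],W[...,1]
    for nm,lo,hi,amin in(("rims",.056,.075,60),("lids",.028,.048,60),("slab",.012,.024,500)):
        m=((H>lo)&(H<hi)&(X>.35)&(X<.75)&(Y>-.3)&(Y<.4)).astype(np.uint8)
        k,l,s,ce=cv2.connectedComponentsWithStats(m)
        for i in range(1,k):
            if s[i,4]>amin: 
                q=W[l==i]; r=cv2.minAreaRect(q[:,:2].astype(np.float32)*1000)
                print(nm,s[i].tolist(),np.median(q,0).round(4),[np.round(a,1) for a in r])
c=d["top"]["image"]
a=cv2.resize(c[165:245,320:425],None,fx=4,fy=4,interpolation=2);b=cv2.resize(c[170:250,155:285],None,fx=3,fy=3,interpolation=2)
o=np.zeros((570,420,3),np.uint8);o[:320,:420]=a;o[325:565,:390]=b
cv2.imwrite('pics/crop.png',o[:,:,::-1])
E
```

```text
top
lid [ 0.5625 -0.1919  0.0405]
L [ 0.5614 -0.132   0.0415]
B [ 0.6298 -0.1926  0.0386]
R [ 0.5751 -0.2545  0.0431]
pa [0.597  0.1042 0.0409]
pb [0.5847 0.1763 0.0382]
well [0.5759 0.2523 0.0098]
slab [ 0.4568 -0.187   0.0207]
table [ 0.4883 -0.0195  0.0028]
lids [355, 176, 25, 24, 484] [ 0.6299 -0.1854  0.041 ] [array([ 629.7, -185.5]), array([57.4, 59.2]), np.float64(0.3)]
lids [236, 191, 24, 24, 421] [0.6009 0.1048 0.0361] [array([603.4, 104.8]), array([53.9, 59.1]), np.float64(83.5)]
lids [353, 191, 52, 36, 518] [ 0.5646 -0.1911  0.0397] [array([ 568.2, -205.1]), array([134.6,  70.2]), np.float64(73.6)]
lids [383, 196, 27, 25, 496] [ 0.5788 -0.2532  0.0404] [array([ 578.5, -253.3]), array([59. , 59.7]), np.float64(14.2)]
lids [203, 199, 26, 24, 419] [0.585  0.1771 0.0359] [array([586.9, 179.5]), array([58.5, 55.3]), np.float64(73.7)]
lids [333, 203, 26, 25, 507] [ 0.5645 -0.1305  0.0408] [array([ 564. , -130.5]), array([58.9, 60.5]), np.float64(11.6)]
slab [317, 167, 101, 121, 7960] [ 0.5001 -0.1834  0.0185] [array([ 541.1, -192. ]), array([239.8, 281.5]), np.float64(83.3)]
sla
[... 954 characters left out ...]
 211, 24, 15, 263] [ 0.5683 -0.1374  0.0394] [array([ 566.4, -136.8]), array([54.5, 49.8]), np.float64(9.4)]
lids [315, 222, 26, 15, 133] [ 0.5341 -0.105   0.0378] [array([ 542. , -113.4]), array([65.8, 34.5]), np.float64(48.2)]
lids [237, 254, 22, 20, 335] [0.5957 0.1099 0.0345] [array([597.2, 108.7]), array([53.4, 55.5]), np.float64(23.6)]
lids [216, 274, 24, 20, 365] [0.5811 0.1821 0.0346] [array([581.3, 181.2]), array([53.8, 55.9]), np.float64(59.1)]
slab [285, 194, 132, 83, 4651] [ 0.4822 -0.1584  0.0168] [array([ 536.2, -189. ]), array([243.7, 282.5]), np.float64(83.3)]
slab [178, 245, 97, 90, 1930] [0.5703 0.2219 0.0213] [array([582.8, 179.6]), array([ 95.9, 286.4]), np.float64(11.6)]
```

View pics/crop.png

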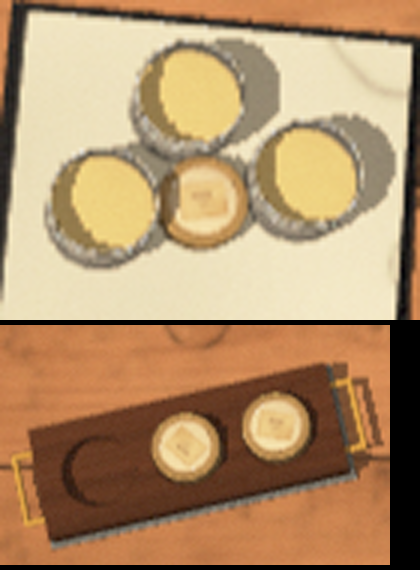

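The crop confirms it: the lidded tin (brass rim, pale label) sits between the three open tins, and the tray's +y well is empty. Next I check the height of the cabinet on the way over.

Run:
```python
from h import *
import pickle
d=pickle.load(open('c0.pkl','rb'));W=pts(d["top"])
m=(W[...,2]>.08)&(W[...,1]<-.25)&(W[...,1]>-1)&(W[...,0]<.6)&(W[...,0]>.22)
print(W[m].min(0),np.percentile(W[m],[1,99],axis=0))
for u,v in((490,300),(540,330),(540,260),(455,275)):print(W[v,u].round(3))
```

```text
[ 0.26062242 -0.71688674  0.08000935] [[ 0.26706149 -0.70096343  0.08871917]
 [ 0.4591182  -0.45111916  0.24361612]]
[ 0.352 -0.456  0.055]
[ 0.281 -0.489  0.236]
[ 0.418 -0.503  0.234]
[nan nan nan]
```

step_arm(
  delta_pos=[
    [0,0.5,1],
    [0,0.7,1],
    [0,0.9,1],
    [0.9,0.9,0],
    [0.9,0.9,0],
    [0.9,0.9,0],
    [0.9,0.9,0],
    [0.9,0.9,0],
    [0.9,0.9,0],
    [0.9,0.9,0],
    [0.9,0.9,0],
    [0.9,0.9,0],
  ],
  turn=[0,0,0,1,1,1,1,1,1,1,1,1],
  grip=1,
  newtons=10,
)

```text
time: 1.35
ee_pos: [0.3437, -0.3529, 0.2975]
eef_rot: [0.793, 0.61, -0.0, -0.0]
ft_force: [-0.2, -1.0, -0.3]
width: 0.0028
grip_force: 0.0
```

step_arm(
  delta_pos=[
    [0.8,0.7,0],
    [0.8,0.7,0],
    [0.8,0.7,0],
    [0.8,0.7,0],
    [0.8,0.7,-0.8],
    [0.8,0.7,-0.8],
    [0.8,0.7,-0.8],
    [0.8,0.7,-0.8],
    [0.8,0.5,-0.8],
    [0,0,0],
    [0,0,0],
  ],
  turn=[0.8,0.8,0.8,0.75,0,0,0,0,0,0,0],
)

```text
time: 2.45
ee_pos: [0.5228, -0.2013, 0.1971]
eef_rot: [0.665, 0.747, -0.0, -0.001]
ft_force: [0.4, -0.4, 0.3]
width: 0.0005
grip_force: 0.0
```

Run:
```python
from bench import *
from h import *
import pickle
c=camera("wrist");pickle.dump(c,open('w1.pkl','wb'));cv2.imwrite('pics/w1.png',c["image"][:,:,::-1])
s=read_state();print(s["ee_pos"],s["eef_rot"],s["ft_force"],s["joint_positions"].round(2) if hasattr(s["joint_positions"],'round') else s["joint_positions"])
V=c["view"];print(-V[:3,:3].T@V[:3,3],V.round(2),c["mtx"])
```

```text
[ 0.52275057 -0.20206005  0.19778465] [ 6.65822775e-01  7.46109924e-01 -1.15753553e-04 -2.37734245e-05] [-0.51455004  0.10568532 -0.29295148] [ 0.77  0.25 -0.56  1.65  0.14  1.28  0.29]
[ 0.51403992 -0.13398331  0.35945839] [[ 0.99  0.12 -0.   -0.49]
 [-0.11  0.96 -0.24  0.27]
 [-0.03  0.24  0.97 -0.3 ]
 [ 0.    0.    0.    1.  ]] [[355.2846046    0.         320.33213948]
 [  0.         355.2846046  240.58598749]
 [  0.           0.           1.        ]]
```

View pics/w1.png

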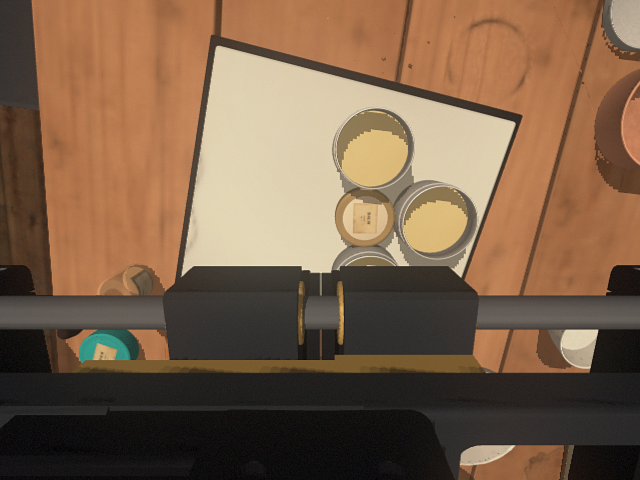

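In the wrist view the lidded tin is at (364,217), poured_left at (373,147), poured_back at (438,220), and poured_right is half hidden at (367,258). Next I fit circles.

Run:
```python
from h import *
import pickle
c=pickle.load(open('w1.pkl','rb'));W=pts(c);H=W[...,2]
print("heights lid,slab",np.nanmedian(H[207:227,354:374]),np.nanmedian(H[200:240,250:300]))
hl=np.nanmedian(H[207:227,354:374])
hsv=cv2.cvtColor(c["image"],cv2.COLOR_RGB2HSV);g=cv2.cvtColor(c["image"],cv2.COLOR_RGB2GRAY)
def radial(p0,rmin,rmax,h,ths):
    out=[]
    for t in ths:
        r=np.arange(rmin,rmax,.25);u=p0[0]+r*np.cos(t);v=p0[1]+r*np.sin(t)
        out.append((t,r,u,v))
    return out
# lid: brass mask
m=((hsv[...,1]>75)&(hsv[...,0]<25)).astype(np.uint8)
m&=(np.hypot(*(np.mgrid[:480,:640]-np.array([217,364])[:,None,None]))<36)
m=cv2.morphologyEx(m,cv2.MORPH_OPEN,np.ones((3,3)))
k,l,s,_=cv2.connectedComponentsWithStats(m);i=1+s[1:,4].argmax();print(s[i])
ct=cv2.convexHull(max(cv2.findContours((l==i).astype(np.uint8),0,1)[0],key=len))[:,0]
P=ray(c,ct,hl)[:,:2];print("lid hull",circ(P))
M=W[(l==i)];print("lid mask depth ext",M[M[:,2]>.033].mean(0))
# rims by depth
for nm,p in(("L",(373,147)),("B",(438,220))):
    mm=(H>.055)&(H<.075)&(np.hypot(*(np.mgrid[:480,:640]-np.array(p[::-1])[:,None,None]))<50)
    q=W[mm];cc,r=circ(q[:,:2]);e=abs(np.linalg.norm(q[:,:2]-cc,axis=1)-r)<.003;cc,r=circ(q[e][:,:2]);print(nm,len(q),np.median(q[:,2]),cc,r)
o=c["image"].copy();cv2.polylines(o,[ct.reshape(-1,1,2)],1,(255,0,0));o=o[90:280,300:500]
cv2.imwrite('pics/w1c.png',cv2.resize(o,None,fx=3,fy=3)[:,:,::-1])
```

```text
heights lid,slab 0.03910198452301375 0.017791949703757477
[ 335  188   60   59 2812]
lid hull (array([ 0.56041706, -0.18729273]), np.float64(0.027633073677356134))
lid mask depth ext [ 0.56079105 -0.18702069  0.03895647]
L 612 0.06156113229205204 [ 0.55701576 -0.12656422] 0.03149927701630617
B 757 0.0606289868702218 [ 0.62127817 -0.18035402] 0.031610430160785435
```

View pics/w1c.png

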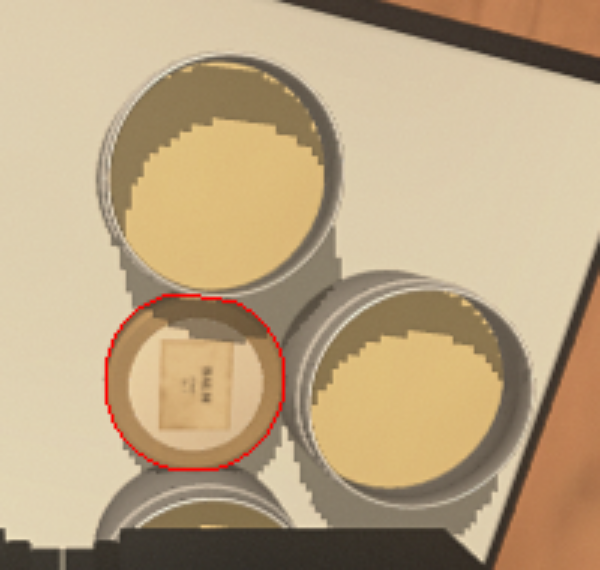

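Lid centre is (0.5604, -0.1873), r 27.6 mm, with L at 60.8 mm and B at 61.2 mm. This matches the 55 mm and 61 mm given. The way out is (-0.994, -0.113). I'll press about 5 mm ahead of the centre.

step_arm(
  delta_pos=[
    [0.65,0.28,-0.5],
    [0.65,0.28,-0.9],
    [0,0,-0.9],
    [0,0,-0.9],
    [0,0,-0.9],
    [0,0,-0.8],
    [0,0,-0.6],
    [0,0,-0.3],
    [0,0,0],
    [0,0,0],
    [0,0,0],
  ],
  turn=[0,0,0,0,0,0,0,0,0,0,0],
)

```text
time: 3.6
ee_pos: [0.5562, -0.1878, 0.0537]
eef_rot: [0.666, 0.746, 0.0, 0.001]
ft_force: [-0.1, -0.3, 0.4]
width: 0.0006
grip_force: 0.0
```

```bash
cat > st.py <<'E'
from bench import *
import numpy as np
s=read_state();print(s["time"],*[np.round(s[k],4) for k in("ee_pos","ft_force","torque","width","grip_force","joint_positions")])
E
python3 st.py;python3 st.py
```

```text
3.6 [ 0.5562 -0.1878  0.0537] [-0.1307 -0.2861  0.4419] [ 0.0093 -0.0386 -0.0108] 0.0006 0.0 [ 0.6837  0.4559 -0.5373  1.7236  0.2657  1.0334  0.1684]
3.6 [ 0.5562 -0.1878  0.0537] [-0.1307 -0.2861  0.4419] [ 0.0093 -0.0386 -0.0108] 0.0006 0.0 [ 0.6837  0.4559 -0.5373  1.7236  0.2657  1.0334  0.1684]
```

step_arm(
  delta_pos=[
    [0,0,-0.2],
    [0,0,-0.16],
    [0,0,-0.04],
    [0,0,-0.04],
    [0,0,0],
    [0,0,0],
  ],
  turn=[0,0,0,0,0,0],
)

```text
time: 4.2
ee_pos: [0.5556, -0.1875, 0.0416]
eef_rot: [0.666, 0.746, 0.0, 0.0]
ft_force: [-0.9, 0.7, 0.6]
width: 0.0004
grip_force: 0.0
```

step_arm(
  delta_pos=[
    [0,0,-0.03],
    [0,0,-0.03],
    [0,0,0],
  ],
  turn=[0,0,0],
)

```text
time: 4.5
ee_pos: [0.5555, -0.1875, 0.04]
eef_rot: [0.666, 0.746, 0.0, -0.0]
ft_force: [-0.4, 0.1, -0.3]
width: 0.0005
grip_force: 0.0
```

step_arm(
  delta_pos=[
    [0,0,-0.03],
    [0,0,0],
  ],
  turn=[0,0],
)

```text
time: 4.7
ee_pos: [0.5557, -0.1875, 0.0395]
eef_rot: [0.666, 0.746, 0.0, 0.0]
ft_force: [-0.8, 0.3, 2.6]
width: 0.0005
grip_force: 1.3
```

step_arm(
  delta_pos=[
    [0,0,-0.02],
    [0,0,0],
  ],
  turn=[0,0],
)

```text
time: 4.9
ee_pos: [0.5558, -0.1876, 0.0393]
eef_rot: [0.666, 0.746, 0.0, 0.0]
ft_force: [-1.1, 0.8, 4.8]
width: 0.0003
grip_force: 2.7
```

step_arm(
  delta_pos=[
    [-0.05,-0.0057,0],
    [-0.1,-0.0114,0],
    [-0.1,-0.0114,0],
    [-0.1,-0.0114,0],
    [0,0,0],
  ],
  turn=[0,0,0,0,0],
)

```text
time: 5.4
ee_pos: [0.5468, -0.1887, 0.0392]
eef_rot: [0.666, 0.746, 0.0, 0.0]
ft_force: [0.2, 0.0, 6.5]
width: 0.0005
grip_force: 3.0
```

```bash
cat > lid.py <<'E'
from bench import *
from h import *
import sys
def lid(tag,hl=.039,guess=None):
    c=camera("wrist");im=c["image"];W=pts(c);H=W[...,2]
    hsv=cv2.cvtColor(im,cv2.COLOR_RGB2HSV)
    m=((hsv[...,1]>75)&(hsv[...,0]<25)).astype(np.uint8)
    R=ray(c,np.stack(np.meshgrid(np.arange(640),np.arange(480)),-1).reshape(-1,2),hl)[:,:2].reshape(480,640,2)
    m&=(np.hypot(R[...,0]-guess[0],R[...,1]-guess[1])<.034)
    m=cv2.morphologyEx(m,cv2.MORPH_OPEN,np.ones((3,3)))
    k,l,s,_=cv2.connectedComponentsWithStats(m);i=1+s[1:,4].argmax()
    ct=cv2.convexHull(max(cv2.findContours((l==i).astype(np.uint8),0,1)[0],key=len))[:,0]
    P=ray(c,ct,hl)[:,:2];print("lid",circ(P),s[i],len(ct))
    cv2.polylines(im,[ct.reshape(-1,1,2)],1,(255,0,0));cv2.imwrite(f'pics/{tag}.png',im[:,:,::-1])
E
python3 -c "
from lid import *
lid('p1',guess=(.552,-.188))
for n in('scene',):
    c=camera(n);cv2.imwrite('pics/s1.png',cv2.resize(c['image'][160:280,260:420],None,fx=4,fy=4)[:,:,::-1])
";python3 st.py
```

```text
lid (array([ 0.55090511, -0.18700552]), np.float64(0.027911205346363138)) [ 286  236   94  109 2480] 18
5.5 [ 0.5468 -0.1887  0.0392] [0.206  0.4433 7.2984] [ 0.0267 -0.0781 -0.0413] 0.0003 3.1261 [ 0.6907  0.4585 -0.534   1.7554  0.2711  1.0011  0.1683]
```

View pics/p1.png

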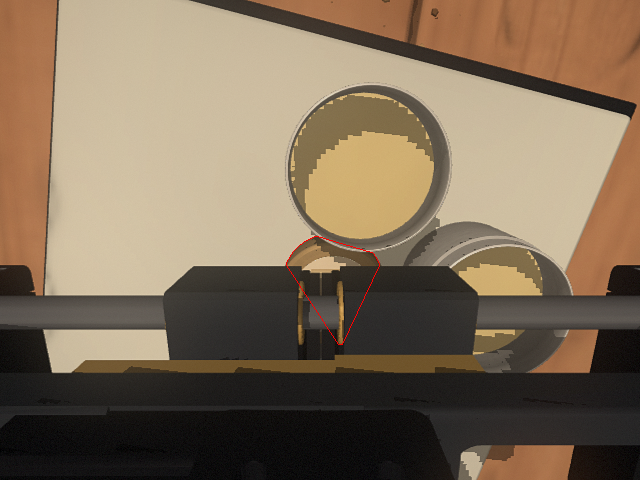

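The tin follows the fingertip: lid x went from 0.560 to 0.551. I keep drawing it out, with slightly less press.

step_arm(
  delta_pos=[
    [-0.16,-0.018,0.015],
    [-0.16,-0.018,0],
    [-0.16,-0.018,0],
    [-0.16,-0.018,0],
  ],
  turn=[0,0,0,0],
)

```text
time: 5.9
ee_pos: [0.5305, -0.1904, 0.0393]
eef_rot: [0.666, 0.746, 0.0, 0.0]
ft_force: [2.5, -0.5, 4.8]
width: 0.0009
grip_force: 2.4
```

step_arm(
  delta_pos=[
    [-0.16,-0.018,0],
    [-0.16,-0.018,0],
    [-0.16,-0.018,0],
    [-0.16,-0.018,0],
  ],
  turn=[0,0,0,0],
)

```text
time: 6.3
ee_pos: [0.5145, -0.1922, 0.0393]
eef_rot: [0.666, 0.746, 0.0, 0.0]
ft_force: [0.9, 0.7, 5.1]
width: 0.0005
grip_force: 2.5
```

step_arm(
  delta_pos=[
    [-0.16,-0.018,0],
    [-0.16,-0.018,0],
    [-0.16,-0.018,0],
    [-0.16,-0.018,0],
  ],
  turn=[0,0,0,0],
)

```text
time: 6.7
ee_pos: [0.4986, -0.1939, 0.0393]
eef_rot: [0.666, 0.746, 0.0, 0.0]
ft_force: [1.6, -0.4, 4.6]
width: 0.0006
grip_force: 2.5
```

step_arm(
  delta_pos=[
    [-0.16,-0.018,0],
    [-0.16,-0.018,0],
    [-0.16,-0.018,0],
    [-0.12,-0.014,0],
    [0,0,0],
  ],
  turn=[0,0,0,0,0],
)

```text
time: 7.2
ee_pos: [0.4831, -0.1958, 0.0392]
eef_rot: [0.666, 0.746, -0.0, -0.0]
ft_force: [0.1, -0.3, 5.7]
width: 0.0005
grip_force: 3.0
```

step_arm(
  delta_pos=[
    [0,0,0.1],
    [0,0,0.3],
    [0,0,0.6],
    [0,0,0.9],
    [0,0,0.9],
    [0,0,0.9],
    [0,-0.5,0.9],
    [0,-0.5,0.6],
    [0,0,0],
    [0,0,0],
  ],
  turn=[0,0,0,0,0,0,0,0,0,0],
)

```text
time: 8.2
ee_pos: [0.4837, -0.2203, 0.1694]
eef_rot: [0.666, 0.746, 0.0, 0.0]
ft_force: [0.2, 0.5, -0.7]
width: 0.0001
grip_force: 0.0
```

```bash
python3 - <<'E'
from bench import *
from h import *
from lid import lid
lid('p2',guess=(.488,-.195))
c=camera('wrist');W=pts(c);H=W[...,2]
for nm,g in(("L",(.557,-.1266)),("B",(.6213,-.1804)),("R",(.564,-.248))):
    q=W[(H>.055)&(H<.075)&(np.hypot(W[...,0]-g[0],W[...,1]-g[1])<.042)]
    if len(q)<50: print(nm,len(q));continue
    cc,r=circ(q[:,:2]);e=abs(np.linalg.norm(q[:,:2]-cc,axis=1)-r)<.003;cc,r=circ(q[e][:,:2]);print(nm,len(q),np.median(q[:,2]),cc,r)
E
python3 st.py
```

```text
lid (array([ 0.48799259, -0.19527225]), np.float64(0.02734677193022239)) [ 298  172   66   66 3331] 34
L 1025 0.060901105827470776 [ 0.55677521 -0.12662083] 0.031565133764115065
B 1170 0.060089081180355 [ 0.62114652 -0.18038968] 0.03160621778450353
R 323 0.06062168661487896 [ 0.57067701 -0.24706371] 0.031368579919128114
8.3 [ 0.4834 -0.2196  0.1685] [0.13   0.0778 0.9469] [-0.0375 -0.0605 -0.0134] 0.0001 0.0 [ 0.8445  0.2118 -0.5643  1.756   0.1199  1.2096  0.3626]
```

View pics/p2.png

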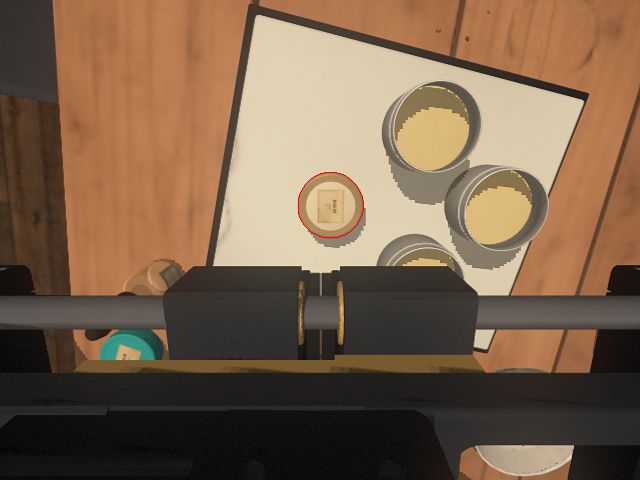

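The tin is clear at (0.488, -0.195). The gap to each side tin is about 36 mm, and the poured tins are unmoved to within 0.3 mm. Now the grasp.

step_arm(
  delta_pos=[
    [0.18,0.9,0],
    [0,0.07,-0.3],
    [0,0,-0.5],
    [0,0,-0.8],
    [0,0,-0.9],
    [0,0,-0.9],
    [0,0,-0.8],
    [0,0,-0.6],
    [0,0,0],
    [0,0,0],
  ],
  turn=[0,0,0,0,0,0,0,0,0,0],
  grip=0,
)

```text
time: 9.3
ee_pos: [0.4883, -0.1964, 0.0492]
eef_rot: [0.666, 0.746, 0.0, -0.0]
ft_force: [-0.0, -0.2, 0.7]
width: 0.0722
grip_force: 0.0
```

step_arm(
  delta_pos=[
    [0,0.04,0],
    [0,0,0],
    [0,0,-0.25],
    [0,0,-0.25],
    [0,0,-0.15],
    [0,0,-0.08],
    [0,0,0],
    [0,0,0],
  ],
  turn=[0,0,0,0,0,0,0,0],
)

```text
time: 10.1
ee_pos: [0.4883, -0.1953, 0.0309]
eef_rot: [0.666, 0.746, 0.0, -0.0]
ft_force: [-0.7, 0.9, -0.7]
width: 0.0866
grip_force: 0.0
```

step_arm(
  delta_pos=[
    [0,0,0],
    [0,0,0],
    [0,0,0],
    [0,0,0],
    [0,0,0],
    [0,0,0],
    [0,0,0],
    [0,0,0],
  ],
  turn=[0,0,0,0,0,0,0,0],
  grip=1,
  newtons=10,
)

```text
time: 10.9
ee_pos: [0.4883, -0.1954, 0.031]
eef_rot: [0.666, 0.746, 0.0, 0.0]
ft_force: [-0.1, -0.7, 0.1]
width: 0.053
grip_force: 10.0
```

step_arm(
  delta_pos=[
    [0,0,0.1],
    [0,0,0.3],
    [0,0,0.6],
    [0,0,0.9],
    [0,0,0.9],
    [0,0,0.9],
    [0,0,0.9],
    [0.2,0.6,0.2],
    [0.3,0.9,0],
    [0.3,0.9,0],
    [0.3,0.9,0],
    [0.3,0.9,0],
  ],
  turn=[0,0,0,0,0,0,0,0.2,0.2,0.2,0.24,0],
)

```text
time: 12.1
ee_pos: [0.5232, -0.0867, 0.15]
eef_rot: [0.625, 0.78, 0.0, -0.001]
ft_force: [0.8, -0.3, -0.4]
width: 0.0528
grip_force: 10.0
```

step_arm(
  delta_pos=[
    [0.3,0.9,0],
    [0.3,0.9,0],
    [0.3,0.9,0],
    [0.3,0.9,0],
    [0.3,0.9,0],
    [0.2,0.8,0],
    [0.2,0.7,0],
    [0,0.5,0],
    [0,0,0],
    [0,0,0],
  ],
  turn=[0,0,0,0,0,0,0,0,0,0],
)

```text
time: 13.1
ee_pos: [0.5703, 0.0724, 0.1505]
eef_rot: [0.627, 0.779, -0.0, -0.0]
ft_force: [0.2, -1.0, -0.7]
width: 0.053
grip_force: 10.0
```

```bash
python3 st.py
python3 - <<'E'
from bench import *
from h import *
import pickle
c=camera("wrist");pickle.dump(c,open('w2.pkl','wb'));cv2.imwrite('pics/w2.png',c["image"][:,:,::-1])
E
```

```text
13.1 [0.5703 0.0724 0.1505] [ 0.184  -1.01   -0.6994] [-0.0698 -0.1106 -0.0197] 0.053 9.9974 [ 0.3907  0.3623 -0.7256  1.659   0.2534  1.2178 -0.1752]
```

View pics/w2.png

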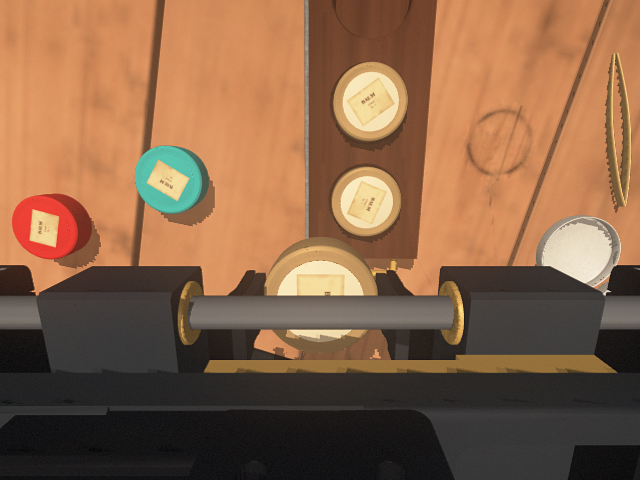

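The held tin is at (320,300), packed_a at (366,202), packed_b at (370,102), and the well (372,5) is half out of frame, so I move further along and measure there.

step_arm(
  delta_pos=[
    [0,0.7,0],
    [0,0.9,0],
    [0,0.7,0],
    [0,0.3,0],
    [0,0,0],
    [0,0,0],
  ],
  turn=[0,0,0,0,0,0],
)

```text
time: 13.75
ee_pos: [0.571, 0.1356, 0.1508]
eef_rot: [0.628, 0.778, -0.0, 0.0]
ft_force: [-0.3, -0.3, -0.9]
width: 0.0526
grip_force: 10.0
```

```bash
python3 st.py
python3 - <<'E'
from bench import *
from h import *
import pickle
c=camera("wrist");pickle.dump(c,open('w3.pkl','wb'));im=c["image"].copy()
W=pts(c);H=W[...,2];hsv=cv2.cvtColor(im,cv2.COLOR_RGB2HSV)
def lidfit(g,h,c=c,hsv=hsv):
    R=ray(c,np.stack(np.meshgrid(np.arange(640),np.arange(480)),-1).reshape(-1,2),h)[:,:2].reshape(480,640,2)
    m=((hsv[...,2]>110)&(np.hypot(R[...,0]-g[0],R[...,1]-g[1])<.034)).astype(np.uint8)
    m=cv2.morphologyEx(m,cv2.MORPH_OPEN,np.ones((3,3)))
    k,l,s,_=cv2.connectedComponentsWithStats(m);i=1+s[1:,4].argmax()
    ct=cv2.convexHull(max(cv2.findContours((l==i).astype(np.uint8),0,1)[0],key=len))[:,0]
    cv2.polylines(im,[ct.reshape(-1,1,2)],1,(255,0,0));return circ(ray(c,ct,h)[:,:2])
c2=pickle.load(open('w2.pkl','rb'));h2=cv2.cvtColor(c2["image"],cv2.COLOR_RGB2HSV)
print("w2 a,b",[lidfit(ray(c2,p,.035)[0,:2],.035,c2,h2) for p in((366,202),(370,102))])
b0=lidfit(ray(c2,(370,102),.035)[0,:2],.035,c2,h2)[0]
print("w3 b",lidfit(b0,.035))
# well: depth below tray top
w0=np.array([.565,.254]);near=np.hypot(W[...,0]-w0[0],W[...,1]-w0[1])<.045
print("H pcts near well",np.nanpercentile(H[near],[2,10,30,50,70,90]))
m=(near&(H<.0185)).astype(np.uint8);m=cv2.morphologyEx(m,cv2.MORPH_OPEN,np.ones((3,3)))
k,l,s,_=cv2.connectedComponentsWithStats(m)
for i in range(1,k):
    if s[i,4]>200:
        q=W[l==i];print(s[i],np.median(q,0));ct=cv2.convexHull(max(cv2.findContours((l==i).astype(np.uint8),0,1)[0],key=len))[:,0]
        print("floor circ",circ(ray(c,ct,.014)[:,:2]),circ(ray(c,ct,.024)[:,:2]));cv2.polylines(im,[ct.reshape(-1,1,2)],1,(0,255,0))
print(proj(c,[[*w0,.024]]))
cv2.imwrite('pics/w3.png',im[:,:,::-1])
E
```

```text
13.75 [0.571  0.1356 0.1508] [-0.2855 -0.2937 -0.9459] [-0.086  -0.1331 -0.0064] 0.0526 9.9974 [ 0.2855  0.3939 -0.7419  1.6266  0.2795  1.2307 -0.299 ]
w2 a,b [(array([0.59799624, 0.1087642 ]), np.float64(0.03390400437263185)), (array([0.58532933, 0.18379769]), np.float64(0.031100730939782908))]
w3 b (array([0.58623499, 0.18525247]), np.float64(0.03287867710864347))
H pcts near well [0.01291528 0.01372055 0.01484808 0.02341137 0.02415433 0.02488637]
[ 313   47   74   79 4525] [0.56751894 0.25523183 0.01419973]
floor circ (array([0.56773027, 0.25455697]), np.float64(0.028660094445610566)) (array([0.56732435, 0.25280303]), np.float64(0.027701789676432022))
[[347.14137812  84.52446172]]
```

View pics/w3.png

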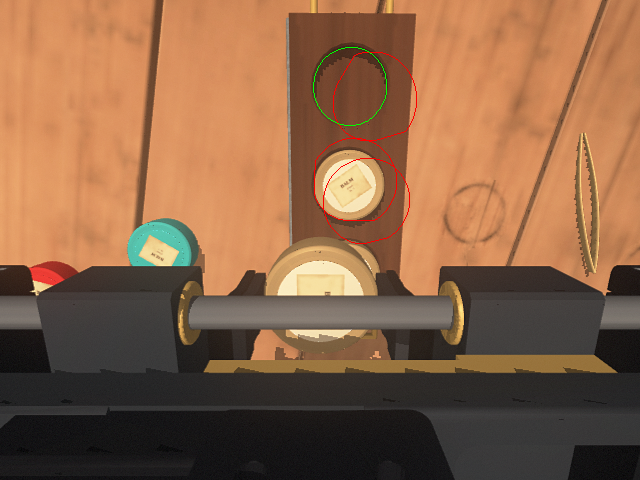

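The well is clear at (350,86), packed_b at (349,185), and the held tin at (320,295). The red outlines are bad masks picking up bright wood, so I refit from depth.

Run:
```python
from h import *
import pickle
c=pickle.load(open('w3.pkl','rb'));W=pts(c);H=W[...,2]
def fit(m,h,lab,keep=None):
    m=cv2.morphologyEx(m.astype(np.uint8),cv2.MORPH_OPEN,np.ones((3,3)))
    ct=max(cv2.findContours(m,0,1)[0],key=cv2.contourArea)[:,0]
    P=ray(c,ct,h)[:,:2]
    if keep is not None:P=P[keep(P,ct)]
    for _ in range(3):
        cc,r=circ(P);e=abs(np.linalg.norm(P-cc,axis=1)-r);P=P[e<max(.0008,1.5*e.std())]
    print(lab,cc.round(4),r.round(4),len(P),len(ct));return cc
rad=lambda g,R:np.hypot(W[...,0]-g[0],W[...,1]-g[1])<R
g=(.5675,.2545)
for t in(.0195,.0205,.0215,.022):
    fit(rad(g,.037)&(H<t),.024,f"mouth {t}")
b=fit(rad((.582,.1825),.036)&(H>.0295)&(H<.045),.035,"b")
b2=W[rad((.582,.1825),.036)&(H>.032)&(H<.045)];print("b mean",b2.mean(0))
# tray edges
m=(H>.02)&(H<.028)&(W[...,1]>.15)&(W[...,1]<.32)&(abs(W[...,0]-.575)<.08)
q=W[m];print("tray rect",cv2.minAreaRect((q[:,:2]*1000).astype(np.float32)),np.median(q[:,2]))
# held
n=rad((.571,.1356),.034)&(H>.14)&(H<.175);q=W[n];print("held H",len(q),np.percentile(q[:,2],[10,50,90]))
hh=np.percentile(q[:,2],60)
fit(n,hh,"held",lambda P,ct:(ct[:,1]<262))
```

```text
mouth 0.0195 [0.5673 0.2529] 0.0275 220 223
mouth 0.0205 [0.5673 0.2531] 0.0276 218 222
mouth 0.0215 [0.5673 0.2532] 0.0277 218 224
mouth 0.022 [0.5674 0.2533] 0.0278 223 231
b [0.5828 0.1814] 0.027 195 207
b mean [0.58267155 0.18185435 0.03534905]
tray rect ((573.5520629882812, 225.791259765625), (92.3570327758789, 174.15835571289062), 12.096363067626953) 0.024118580266679273
held H 7407 [0.15686246 0.15870142 0.15976326]
held [0.5686 0.1419] 0.0241 94 358
```

Run:
```python
from h import *
import pickle
from scipy.optimize import least_squares
c=pickle.load(open('w3.pkl','rb'));W=pts(c);H=W[...,2];hsv=cv2.cvtColor(c["image"],cv2.COLOR_RGB2HSV)
print(ray(c,(320,239),.1380),ray(c,(320,239),.159), "tcp .571 .1356")
v,u=np.mgrid[:480,:640]
for lab,box,h,cut in(("b",(150,222,312,388),.035,None),("held",(245,352,262,380),.1587,(294,332))):
    y0,y1,x0,x1=box
    m=((hsv[...,1]<95)&(hsv[...,2]>150)&(v>y0)&(v<y1)&(u>x0)&(u<x1)).astype(np.uint8)
    ct=np.vstack([k[:,0] for k in cv2.findContours(m,0,1)[0] if len(k)>15])
    if cut:ct=ct[((ct[:,1]<cut[0]))&(ct[:,1]>245)]
    P=ray(c,ct,h)[:,:2]
    hull=P[np.unique(cv2.convexHull(P.astype(np.float32),returnPoints=False))]
    cc,r=circ(hull);print(lab,cc,r,len(hull),m.sum(),ct.min(0),ct.max(0))
    if lab=="b":rb=r
    else:
        s=least_squares(lambda p:np.hypot(*(hull-p).T)-rb,[.571,.136],loss='soft_l1',f_scale=.0005);print("fixed r",s.x,abs(s.fun).max())
```

```text
[[0.56467571 0.15975185 0.138     ]] [[0.56358592 0.16483176 0.159     ]] tcp .571 .1356
b [0.58283287 0.1812364 ] 0.020332884997432698 47 1669 [323 159] [375 211]
held [0.56966541 0.13739074] 0.01833424855094622 30 2503 [278 261] [362 293]
fixed r [0.57001431 0.13504323] 0.00835110120320285
```

Held tin is within about 1 mm of the TCP. Well centre is (0.5673, 0.2537); packed_b to the well measures 73.5 mm against 74. I move over it and descend to just above the tray.

step_arm(
  delta_pos=[
    [-0.03,0.5,0],
    [-0.03,0.9,0],
    [-0.03,0.9,0],
    [-0.03,0.9,0],
    [-0.03,0.9,0],
    [0,0.62,-0.3],
    [0,0,-0.7],
    [0,0,-0.9],
    [0,0,-0.9],
    [0,0,-0.7],
    [0,0,-0.4],
    [0,0,0],
  ],
  turn=[0,0,0,0,0,0,0,0,0,0,0,0],
)

```text
time: 15.0
ee_pos: [0.5664, 0.2548, 0.0522]
eef_rot: [0.627, 0.779, -0.001, -0.001]
ft_force: [-0.6, 0.7, 0.8]
width: 0.0526
grip_force: 10.0
```

step_arm(
  delta_pos=[
    [0,0,0],
    [0,0,0],
  ],
  turn=[0,0],
)

```text
time: 15.2
ee_pos: [0.5677, 0.2555, 0.0546]
eef_rot: [0.627, 0.779, 0.001, 0.0]
ft_force: [0.6, 0.2, -1.2]
width: 0.0529
grip_force: 10.0
```

step_arm(
  delta_pos=[
    [-0.02,-0.07,-0.2],
    [0,0,-0.2],
    [0,0,-0.14],
    [0,0,0],
    [0,0,0],
    [0,0,0],
  ],
  turn=[0,0,0,0,0,0],
)

```text
time: 15.8
ee_pos: [0.5666, 0.2535, 0.0401]
eef_rot: [0.627, 0.779, 0.0, 0.0]
ft_force: [-0.2, 0.1, -0.6]
width: 0.0526
grip_force: 10.0
```

Run:
```python
from bench import *
from h import *
import pickle
s=read_state();print(np.round(s["ee_pos"],4),np.round(s["ft_force"],1))
ims=[]
for n in("scene","wrist"):
    c=camera(n);pickle.dump(c,open(f'd_{n}.pkl','wb'))
    u,v=proj(c,[[.5673,.2537,.03]])[0].astype(int);print(n,u,v)
    u=min(max(u,80),560);v=min(max(v,60),420)
    ims.append(cv2.resize(c["image"][v-60:v+60,u-80:u+80],(640,480) if 0 else (560,290),interpolation=2))
cv2.imwrite('pics/d.png',np.vstack(ims)[:,:,::-1])
```

```text
[0.5666 0.2535 0.0401] [-0.2  0.1 -0.6]
scene 205 304
wrist 323 286
```

View pics/d.png

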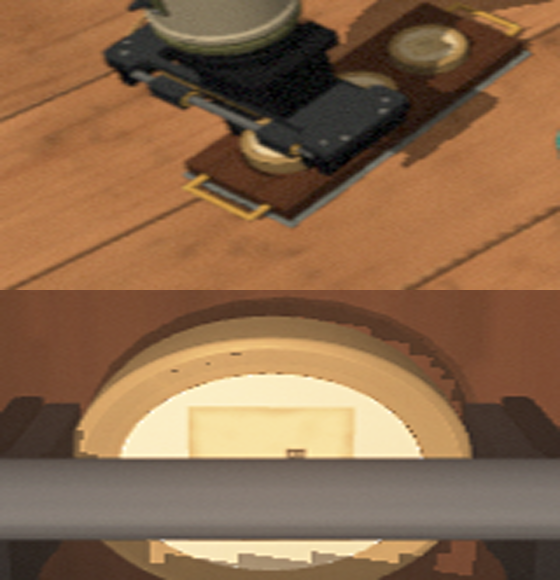

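The tin hangs over the well, with the well's dark edge showing evenly round its far side, so I lower by feel.

step_arm(
  delta_pos=[
    [0.03,0.01,-0.04],
    [0,0,-0.04],
    [0,0,-0.04],
    [0,0,0],
  ],
  turn=[0,0,0,0],
)

```text
time: 16.3
ee_pos: [0.5672, 0.2536, 0.0367]
eef_rot: [0.627, 0.779, -0.0, -0.0]
ft_force: [0.1, 0.5, -1.1]
width: 0.0528
grip_force: 10.0
```

step_arm(
  delta_pos=[
    [0,0,-0.03],
    [0,0,-0.03],
    [0,0,0],
  ],
  turn=[0,0,0],
)

```text
time: 16.6
ee_pos: [0.5672, 0.2536, 0.0353]
eef_rot: [0.627, 0.779, -0.0, -0.0]
ft_force: [0.0, -0.1, -0.8]
width: 0.0529
grip_force: 10.0
```

No contact yet at 0.0353, so the tin is entering the well.

step_arm(
  delta_pos=[
    [0,0,-0.03],
    [0,0,-0.03],
    [0,0,-0.03],
    [0,0,0],
  ],
  turn=[0,0,0,0],
)

```text
time: 17.0
ee_pos: [0.5672, 0.2536, 0.0331]
eef_rot: [0.627, 0.779, -0.0, -0.0]
ft_force: [-0.7, 0.3, -1.2]
width: 0.0528
grip_force: 10.0
```

step_arm(
  delta_pos=[
    [0,0,-0.03],
    [0,0,-0.03],
    [0,0,-0.03],
    [0,0,0],
  ],
  turn=[0,0,0,0],
)

```text
time: 17.4
ee_pos: [0.5673, 0.2536, 0.0308]
eef_rot: [0.627, 0.779, -0.0, -0.0]
ft_force: [0.2, 0.7, 0.4]
width: 0.0527
grip_force: 10.0
```

step_arm(
  delta_pos=[
    [0,0,-0.03],
    [0,0,-0.03],
    [0,0,-0.02],
    [0,0,0],
  ],
  turn=[0,0,0,0],
)

```text
time: 17.8
ee_pos: [0.5673, 0.2536, 0.0289]
eef_rot: [0.627, 0.779, -0.0, -0.0]
ft_force: [0.7, -0.2, -0.2]
width: 0.0526
grip_force: 10.0
```

step_arm(
  delta_pos=[
    [0,0,-0.03],
    [0,0,-0.02],
    [0,0,0],
  ],
  turn=[0,0,0],
)

```text
time: 18.1
ee_pos: [0.5673, 0.2536, 0.0276]
eef_rot: [0.627, 0.779, -0.0, -0.0]
ft_force: [-0.5, 0.3, -0.8]
width: 0.0528
grip_force: 10.0
```

step_arm(
  delta_pos=[
    [0,0,-0.02],
    [0,0,0],
  ],
  turn=[0,0],
)

```text
time: 18.3
ee_pos: [0.5673, 0.2537, 0.0273]
eef_rot: [0.627, 0.779, 0.0, 0.0]
ft_force: [-0.8, 0.3, 0.8]
width: 0.0528
grip_force: 10.0
```

step_arm(
  delta_pos=[
    [0,0,-0.02],
    [0,0,0],
  ],
  turn=[0,0],
)

```text
time: 18.5
ee_pos: [0.5674, 0.2537, 0.027]
eef_rot: [0.627, 0.779, 0.0, 0.0]
ft_force: [-1.0, -0.7, 3.7]
width: 0.0531
grip_force: 10.0
```

The tin is home at the expected height (0.027) with light contact, so I release and rise.

step_arm(
  delta_pos=[
    [0,0,0],
    [0,0,0],
    [0,0,0],
    [0,0,0],
    [0,0,0],
    [0,0,0],
  ],
  turn=[0,0,0,0,0,0],
  grip=0.2,
)

```text
time: 19.1
ee_pos: [0.5673, 0.2537, 0.0267]
eef_rot: [0.627, 0.779, 0.0, -0.0]
ft_force: [0.5, 0.5, 0.3]
width: 0.0696
grip_force: 0.0
```

step_arm(
  delta_pos=[
    [0,0,0.1],
    [0,0,0.2],
    [0,0,0.4],
    [0,0,0.8],
    [0,0,0.9],
    [0,0,0.9],
    [0,0,0.9],
    [0,-0.9,0.6],
    [0,-0.9,0],
    [0,-0.9,0],
    [0,0,0],
    [0,0,0],
  ],
  turn=[0,0,0,0,0,0,0,0,0,0,0,0],
)

```text
time: 20.3
ee_pos: [0.5675, 0.1861, 0.1475]
eef_rot: [0.628, 0.779, 0.0, 0.0]
ft_force: [-0.2, 0.6, 0.1]
width: 0.0696
grip_force: 0.0
```

Run:
```python
from bench import *
from h import *
s=read_state();print(np.round(s["ee_pos"],4),np.round(s["ft_force"],1),s["width"])
c=camera("wrist");W=pts(c);H=W[...,2]
for n,g in(("new",(.5673,.2537)),("b",(.5827,.1814))):
    q=W[(np.hypot(W[...,0]-g[0],W[...,1]-g[1])<.022)];A=np.c_[q[:,:2]-g,np.ones(len(q))]
    print(n,len(q),"h",np.nanmedian(q[:,2]),"tilt",np.linalg.lstsq(A,q[:,2],rcond=None)[0])
    m=((np.hypot(W[...,0]-g[0],W[...,1]-g[1])<.036)&(H>.0295)).astype(np.uint8)
    ct=max(cv2.findContours(m,0,1)[0],key=cv2.contourArea)[:,0];print(circ(ray(c,ct,.035)[:,:2]))
cv2.imwrite('pics/f.png',c["image"][:,:,::-1])
```

```text
[0.5675 0.1861 0.1475] [-0.2  0.6  0.1] 0.06958845811233852
new 2766 h 0.035358326750103655 tilt [-8.90171216e-04 -1.98767961e-05  3.53587574e-02]
(array([0.56637905, 0.25321473]), np.float64(0.027006173854480314))
b 2580 h 0.0354284496546263 tilt [2.04313119 0.89250332 0.04808239]
(array([0.70739114, 0.05246276]), np.float64(0.07282919307369261))
```

View pics/f.png

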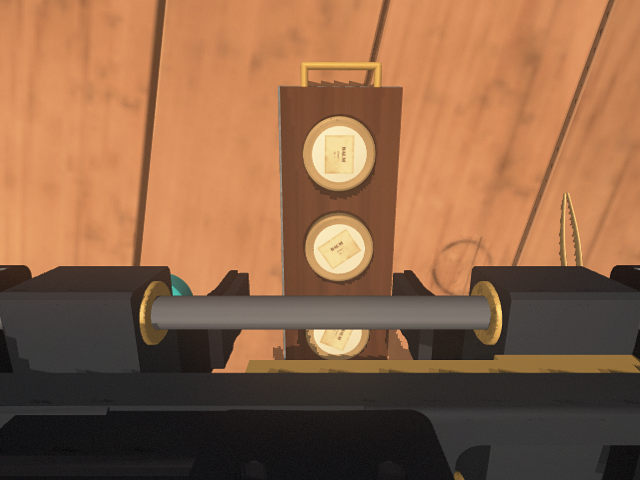

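The new tin at (339,153) sits flat: lid height is 35.4 mm, the same as packed_b at (339,247), and tilt is nil. The arm touches nothing, so I hand the job in.

```bash
python3 -c "
from bench import *
print(close_job())"
```

```text
the job is handed in; nothing more can be done
None
```

I drew the lidded tin out with 5–7 N on its lid to about 36 mm clear of the side tins, then seated it flat and fully home in the empty well; the poured tins moved under 0.3 mm, the packed tins look as they were, and the job is handed in at about 20 s (no verdict shown).

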